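# Unlock the spring clamp that holds the mould insert

### The job

Two identical small clamping fixtures stand on the bench, and one of them holds a steel insert block under its clamp finger. On that one, pull the knurled collar straight up against its spring, turn it counter-clockwise seen from above until the finger has swung right off the block to its stop, and let it down so that it stays parked there. Let go of it, leave the block lying in its nest, and leave the collar of the empty fixture alone.

Things in the scene. Friction and masses are not known exactly. Their poses are not given: they have to be found in the camera images.
- collar_a (a point): Centre of the round knurled collar (36 mm across, 30 mm high, vertical axis; grip across any diameter) of the loaded fixture; locked, 93 mm above the bench. Below it: 16 mm stem, then from 54 to 42 mm up a 34 mm hub with the clamp finger (along the point's -x, 12 mm wide, 38 mm from the axis). It stands on a fixed dark 110 x 70 x 14 mm plate, 25 mm from the plate's middle.
- clamp_a_lift (a joint): Pull of that collar upwards, m: 0 locked, 0.020 top stop. Spring and weight press it down: 7.5 N at 0, 12.5 N at the top. Lugs in a slot keep it from turning until it is about 8.5 mm up; 12 to 16 mm is a good pull. Turned over 0.6 rad and let down, the lugs stand on the bush's rim and it stays parked at about 0.008.
- clamp_a_turn (a joint): Turn of that collar and its clamp finger, rad: 0 locked with the finger over the block, growing counter-clockwise seen from above to a stop at 1.4. The finger is wholly off the block from about 1.1. Light friction; it stays where it is left when parked.
- collar_b (a point): centre of the knurled collar of the other fixture, which is the same in every way but has no block in its nest. It is to be left alone.
- insert_center (a point): Centre of the steel insert block with small holes in its top, 28 x 50 x 28 mm (z up, y along its length), lying loose between 6 mm high rails on the loaded fixture, its top 42 mm above the bench, just under the clamp finger, its centre 38 mm from the collar axis.

How it is judged (in metres and radians):
On the way:
1. the collar of the loaded fixture is pulled up out of its slot, not yet turned (value of joint clamp_a_lift above 0.006 m and value of joint clamp_a_turn below 0.6 rad).
At the end, for the whole second after the job is handed in: The collar of the loaded fixture is parked: turned at least 1.1 rad (of 1.4) from locked and resting 6 to 10 mm up on the rim of its bush; the block lies within 10 mm of where it was, and the other collar is where it was (within 5 mm) (value of joint clamp_a_turn above 1.1 rad and value of joint clamp_a_lift between 0.006 and 0.01 m and distance of insert_center from where it was at the start of the episode below 0.01 m and distance of collar_b from where it was at the start of the episode below 0.005 m); the robot touches nothing.
It fails at once if the collar of the empty fixture is pulled up or moved by more than 5 mm (distance of collar_b from where it was at the start of the episode above 0.005 m).
It fails at once if the block is knocked or taken out of its nest (moved more than 15 mm) (distance of insert_center from where it was at the start of the episode above 0.015 m).
It also fails if it takes over 32 s, if anything falls off the work surface, if the arm or the gripper's body presses on something with over 40 N, if the wrist force passes 120 N, or if a joint passes its speed limit or range.

### The arm

A 6-joint arm with a two-finger parallel gripper is mounted at the origin on a cart in front of the work surface, level with it; the furniture and walls round the work are solid. World frame = base frame: x ahead of the robot, y to its left, z up, the work surface at z = 0. Lengths are in m, angles in degrees, forces in N, time in s.
With the tool pointing down it reaches from about 0.25 to 0.725 m from the base axis. Payload 9.7 kg.
Tool frame: the origin (TCP) lies between the finger pads; the fingertips stand 11 mm ahead of it and the grasp point (between the pads) lies 8 mm behind it; z points along the fingers, x is the direction in which the jaws open and shut, and the axes are right-handed (so a half turn about z gives the same grasp; the last joint's range is limited). The gripper opens to 85 mm and grips with 20 to 120 N. Pads are 22 mm wide; open, the fingers measure 114 mm over their backs; the gripper's body (76 mm by 85 mm) begins 54 mm behind the grasp point. The pads swing forward as they close: fully open they stand 13 mm farther back than shut.
Start: joints at [-68.927, 4.979, 10.078, 95.1, 0, 90], TCP at [0.198, -0.513, 0.242] pointing down, gripper open.
Joint ranges: [-179.16, 179.16], [-48.56, 103.87], [-65.8, 70.77], [-126.05, 130.52], [-82.76, 87.17], [-180, 180]. Speed limits (degrees/s): [127.2, 127.2, 147.25, 180, 180, 180].

### API

Orientations are given as [roll, pitch, yaw] about the fixed x, y, z axes, in that order (R = Rz(yaw) Ry(pitch) Rx(roll)).
In Python, from workcell import get_obs, camera, job_done gives the robot as it stands.
- The arm moves only by the tool arm_command, never from a script. Its argument "increments" is a list of rows, each a list of 2 entries, a list of its own where there are three numbers: the shift along the tool's x, y, z in units of 25 mm (1.0 is 25 mm), then the turn about the tool's z in units of 6 degrees (1.0 is 6 degrees). In form: [[[dx, dy, dz], roll], ...]. A call has 1 to 5 rows; each row is the pose to reach, as a shift and turn from the pose measured when the call began, along the tool's axes at that moment; what a row does not reach only later rows make up. A row lasts 1/10 s, in which the tool goes at most 50 mm and 8.59 degrees, less where a joint would pass 70% of its speed; a pose out of reach is approached as far as the arm can. A call with a gripper value outside its range is refused whole. "claw" is the closure, from -1 (fully open) to 1 (shut), so that 0 is half open, set as the call begins (left out, the last holds). The fingers move at their own pace and stop on an object; "force" is the grip in N (left out, the last holds). Time passes only in rows, so rows that repeat a pose let the fingers close. It gives the time, the measured TCP pose, the force and the opening at its end, in the units of the state.
- get_obs(): the state, without advancing time (a new reading comes with each control period).
- camera(name): name is "scene" or "top"; returns a dict with "frame" (384x512x3 uint8, red, green, blue), "range_z" (384x512 float32, m along the optical axis (not along the pixel's ray), 0 where there is no reading), "K" (3x3 intrinsics, pixels), "R" (3x3) and "t" (3): a world point X has camera coordinates R X + t. Camera axes: x right, y down, z forward; pixel columns grow to the right and rows downward; lengths in m; the calibration is good to about 2 mm. A picture is of the moment at which its call begins.
- job_done(): hands the job in, once; it reports no verdict.
The state is a dict: "time": time; "q": joint angles; "qd": joint speeds; "joint_efforts": joint torques, N m; "ee_pos": TCP position; "tcp_rot": TCP orientation; "wrist_force": force on the tool from outside, world axes, zero at the start; "torque": the same for the moment, N m; "opening": finger opening in m.
Only numpy, scipy, OpenCV 4.12 (cv2) and the standard library are available. Lean on these libraries where they do the work, as an engineer would, in place of code of your own. Each camera call takes 0.05 s, during which the arm holds its last target.

## Working session

There is one attempt and no reset: what is moved stays moved. The work goes in short steps, Python scripts to look and compute and a tool call to move; the robot and the scene stay as the last step left them, time stands still between calls to the robot, and variables do not carry over. Pictures are saved under pics/ and viewed, and the job is handed in when it is done.

Besides the shell and the picture viewer there is one more tool, called after "Request:" as a command line: name --argument value ..., lists and objects as JSON in quotes. arm_command: Moves the arm, as the interface text tells. Its arguments: {"type":"object","properties":{"increments":{"type":"array"},"claw":{"type":"number"},"force":{"type":"number"}},"required":["increments"]}

```bash
mkdir -p pics; python3 - <<'E'
from workcell import get_obs,camera
import cv2,numpy as np
o=get_obs();print(o)
for n in("scene","top"):
    c=camera(n);cv2.imwrite(f"pics/{n}0.png",c["frame"][:,:,::-1]);np.savez(f"{n}0.npz",**c)
    print(n,c["K"],c["R"],c["t"])
E
```

```text
{'time': 0.0, 'q': array([-6.89271639e+01,  5.00904026e+00,  1.00335691e+01,  9.50995096e+01,
        2.69483710e-03,  8.99998934e+01]), 'qd': array([-0.06502626,  0.057366  , -0.04744765,  0.0952954 , -0.10474401,
       -0.09216617]), 'joint_efforts': array([ 1.61519069e-04, -5.20383990e+01,  4.64807618e+01,  1.61581003e-02,
        6.52656195e-05,  4.57762170e-06]), 'ee_pos': array([ 0.19768695, -0.51300594,  0.2415949 ]), 'tcp_rot': array([-1.79997305e+02,  7.49807422e-02, -6.89270574e+01]), 'wrist_force': array([-0.30624873, -0.73238637, -0.30596289]), 'torque': array([0.00462458, 0.01556675, 0.02952046]), 'opening': 0.08508233099350547}
scene [[421.1206462    0.         257.40207107]
 [  0.         421.1206462  194.54381257]
 [  0.           0.           1.        ]] [[-0.91565003 -0.40190834  0.00739599]
 [-0.29063069  0.64919605 -0.70290703]
 [ 0.27770275 -0.64576635 -0.71124328]] [0.43323631 0.28072314 0.75566532]
top [[461.82778403   0.         265.93333774]
 [  0.         461.82778403 189.95890194]
 [  0.           0.           1.        ]] [[ 0.01989943 -0.99979837  0.00269015]
 [-0.99633247 -0.02005427 -0.08318316]
 [ 0.08322034 -0.00102499 -0.99653064]] [-0.12107811  0.5473954   0.88632077]
```

View pics/scene0.png

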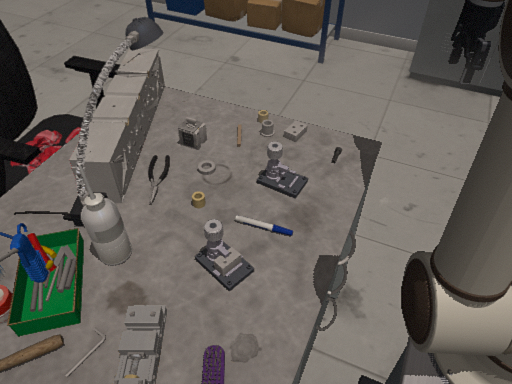

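View pics/top0.png

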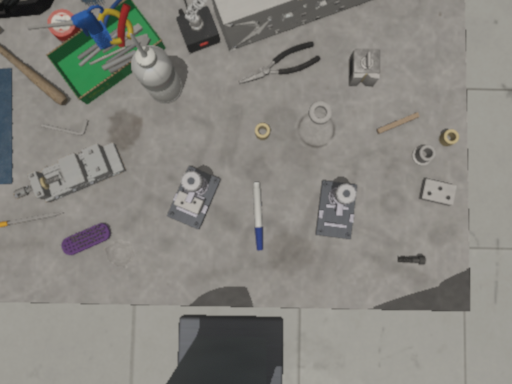

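```bash
python3 - <<'E'
import cv2,numpy as np
t=cv2.imread("pics/top0.png");s=cv2.imread("pics/scene0.png")
f=lambda im,x,y,w,h:cv2.resize(im[y:y+h,x:x+w],(390,290),interpolation=cv2.INTER_CUBIC)
a=np.vstack([np.hstack([f(t,150,150,95,71),f(t,295,165,95,71)]),np.hstack([f(s,175,215,95,71),f(s,240,130,95,71)])])
cv2.imwrite("pics/z0.png",a)
E
```

```text
(no output)
```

View pics/z0.png

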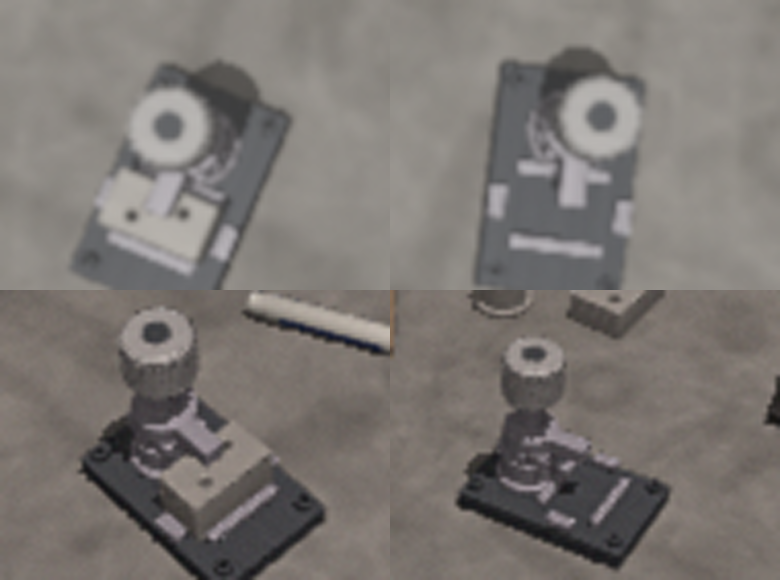

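The loaded fixture is at top-view pixel (192,181) and scene pixel (213,230): a block with holes lies under its finger. The one at top-view (345,193) is empty. Next I measure the loaded one.

```bash
cat > h.py <<'E'
import numpy as np,cv2
def cloud(c):
    d=c["range_z"];v,u=np.mgrid[:d.shape[0],:d.shape[1]]
    K=c["K"];P=np.stack([(u-K[0,2])/K[0,0]*d,(v-K[1,2])/K[1,1]*d,d],-1)
    X=(P-c["t"])@c["R"]; X[d<=0]=np.nan; return X
E
python3 - <<'E'
from h import *
for n,boxes in(("top",[(165,150,55,85),(310,165,55,80)]),("scene",[(185,210,75,85),(250,135,65,65)])):
    c=dict(np.load(n+"0.npz"));X=cloud(c)
    for (x,y,w,h) in boxes:
        p=X[y:y+h,x:x+w].reshape(-1,3);p=p[~np.isnan(p[:,0])]
        top=p[(p[:,2]>.102)&(p[:,2]<.115)]
        (cx,cy),r=cv2.minEnclosingCircle(top[:,:2].astype(np.float32))
        bl=p[(p[:,2]>.037)&(p[:,2]<.046)]
        pl=p[(p[:,2]>.009)&(p[:,2]<.019)]
        print(n,"collar",len(top),np.median(top,0),(cx,cy,r))
        for nm,q in(("block",bl),("plate",pl)):
            if len(q)>10: print(nm,len(q),cv2.minAreaRect(q[:,:2].astype(np.float32)),q[:,2].mean())
    # obstacles: tall points within 0.15 of collar
    g=X.reshape(-1,3)
    if n=="top":
        x,y=.42,.1
t=dict(np.load("top0.npz"));X=cloud(t)
for (u,v) in [(192,181),(345,193),(150,65),(258,215),(180,345),(200,15),(70,170)]: print((u,v),X[v,u])
E
```

```text
top collar 322 [0.55760803 0.02462651 0.10748961] (0.5576097965240479, 0.025575127452611923, 0.018604397773742676)
block 340 ((0.5409663319587708, 0.03281518816947937), (0.05036574602127075, 0.06745994091033936), 67.90982055664062) 0.041901375575512496
plate 945 ((0.5344808101654053, 0.03503241389989853), (0.07081781327724457, 0.10985666513442993), 68.22345733642578) 0.014313436764457869
top collar 326 [ 0.54020229 -0.25148501  0.10767052] (0.5405474305152893, -0.25188297033309937, 0.018569501116871834)
block 23 ((0.5294703245162964, -0.2459118664264679), (0.05139705538749695, 0.023661576211452484), 30.212568283081055) 0.041206037692922144
plate 1260 ((0.5159447193145752, -0.24925242364406586), (0.07038117945194244, 0.11011797934770584), 83.61119079589844) 0.014135806724623638
scene collar 224 [0.55590573 0.02827833 0.10747536] (0.556374192237854, 0.025754671543836594, 0.019081944599747658)
block 315 ((0.540015459060669, 0.033648133277893066), (0.05058695375919342, 0.06720824539661407), 68.54716491699219) 0.04150682267822834
plate 896 ((0.5239649415016174, -0.010050013661384583), (0.1764598935842514, 0.11825507134199142), 76.78446960449219) 0.013957321883063686
scene collar 132 [ 0.53901927 -0.2488416   0.10712232] (0.5402023196220398, -0.25285059213638306, 0.019264470785856247)
block 44 ((0.5292685031890869, -0.242693692445755), (0.054952237755060196, 0.01268699299544096), 4.701061725616455) 0.04194350799094381
plate 675 ((0.5150464773178101, -0.3245183825492859), (0.23068386316299438, 0.11563613265752792), 89.19500732421875) 0.014104268199127358
(192, 181) [0.55602214 0.02237171 0.10783411]
(345, 193) [ 0.53998318 -0.25110241  0.10825149]
(150, 65) [0.74848392 0.09234847 0.15999353]
(258, 215) [ 0.50033076 -0.09544273  0.01690728]
(180, 345) [ 0.07465706  0.17009016 -0.67641095]
(200, 15) [0.89527932 0.02820978 0.04085529]
(70, 170) [0.57754645 0.26329041 0.05589547]
```

```bash
cat > go.py <<'E'
import sys,numpy as np
from scipy.spatial.transform import Rotation as R
from workcell import get_obs
o=get_obs();x,y,z,yaw=map(float,sys.argv[1:5])
M=R.from_euler("xyz",o["tcp_rot"],degrees=True)
d=M.inv().apply(np.array([x,y,z])-o["ee_pos"])/.025
print("t",round(o["time"],2),"pos",o["ee_pos"].round(4),"rot",o["tcp_rot"].round(2),"q",o["q"].round(1),"F",o["wrist_force"].round(1),"open",round(o["opening"],4))
print("shift",d.round(2),"roll",round(((o["tcp_rot"][2]-yaw+180)%360-180)/6,2))
E
python3 go.py .557 .0256 .20 -40
```

```text
t 0.1 pos [ 0.1977 -0.513   0.2417] rot [-1.800e+02  7.000e-02 -6.893e+01] q [-68.9   5.   10.   95.1   0.   90. ] F [ 0.8  1.  -0.3] open 0.0854
shift [-14.94 -21.16   1.68] roll -4.82
```

Request:
arm_command --increments '[[[-1.0, -1.4, 0], -0.3], [[-2.1, -3.0, 0], -0.6], [[-3.2, -4.6, 0.1], -0.9], [[-4.3, -6.1, 0.2], -1.2], [[-5.4, -7.7, 0.3], -1.5]]' --claw -1 --force 60

```text
time: 0.6
ee_pos: [0.3292, -0.3162, 0.234]
tcp_rot: [-180.0, 0.1, -59.9]
wrist_force: [0.3, -1.4, 0.1]
opening: 0.0855
```

```bash
python3 go.py .557 .0256 .20 -40
```

```text
t 0.6 pos [ 0.3292 -0.3162  0.234 ] rot [-1.7999e+02  8.0000e-02 -5.9890e+01] q [-43.9  -7.9  -3.4  94.5   0.  106. ] F [ 0.3 -1.4  0.1] open 0.0855
shift [ -7.25 -14.74   1.37] roll -3.31
```

Request:
arm_command --increments '[[[-0.8, -1.6, 0.1], -0.5], [[-1.6, -3.3, 0.3], -1.0], [[-2.4, -5.0, 0.5], -1.5], [[-3.2, -6.7, 0.7], -2.0], [[-4.1, -8.3, 0.8], -2.4]]'

```text
time: 1.1
ee_pos: [0.4579, -0.1215, 0.2134]
tcp_rot: [-180.0, 0.1, -45.4]
wrist_force: [0.7, 0.1, -0.1]
opening: 0.0855
```

```bash
python3 go.py .557 .0256 .17 -40
```

```text
t 1.1 pos [ 0.4579 -0.1215  0.2134] rot [-1.7999e+02  1.0000e-01 -4.5360e+01] q [-1.490e+01 -5.900e+00 -3.900e+00  9.200e+01  1.000e-01  1.205e+02] F [ 0.7  0.1 -0.1] open 0.0855
shift [-1.4  -6.96  1.74] roll -0.89
```

Request:
arm_command --increments '[[[-0.3, -1.6, 0.2], -0.2], [[-0.6, -3.2, 0.5], -0.5], [[-1.0, -4.9, 1.0], -0.7], [[-1.3, -6.3, 1.5], -0.9], [[-1.4, -6.96, 1.74], -0.9]]'

```text
time: 1.6
ee_pos: [0.5576, 0.0281, 0.1681]
tcp_rot: [179.9, 0.2, -39.8]
wrist_force: [-0.9, -1.3, -1.0]
opening: 0.0852
```

```bash
python3 go.py .557 .0256 .086 -40; python3 - <<'E'
from workcell import camera
import cv2
for n in("scene","top"):
    c=camera(n);f=c["frame"][:,:,::-1]
    x,y=(130,130) if n=="scene" else (110,100)
    cv2.imwrite(f"pics/{n}1.png",cv2.resize(f[y:y+180,x:x+240],(720,540)))
E
```

```text
t 1.6 pos [0.5576 0.0281 0.1681] rot [179.95   0.2  -39.8 ] q [2.800e+00 5.400e+00 2.300e+00 8.710e+01 1.000e-01 1.326e+02] F [-0.9 -1.3 -1. ] open 0.0852
shift [0.06 0.09 3.28] roll 0.03
```

View pics/scene1.png

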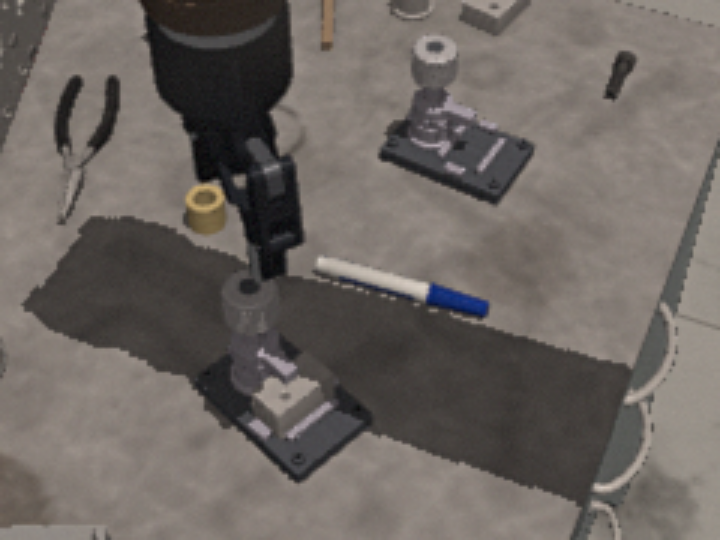

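View pics/top1.png

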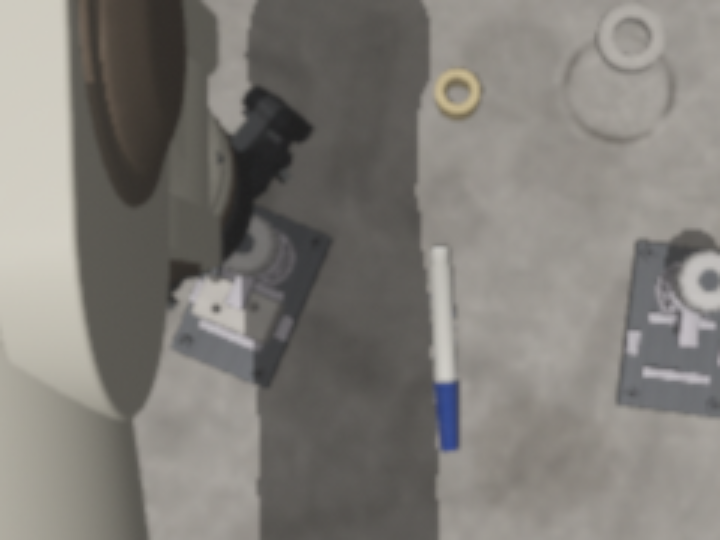

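In the scene picture the jaws stand just above the loaded collar (near 250,285), with the block under the finger at (285,400). The way down is clear, so I descend.

Request:
arm_command --increments '[[[0.06, 0.05, 0.7], 0], [[0.06, 0.09, 1.5], 0], [[0.06, 0.09, 2.3], 0], [[0.06, 0.09, 3.0], 0], [[0.06, 0.09, 3.28], 0]]'

```text
time: 2.2
ee_pos: [0.5554, 0.0231, 0.0852]
tcp_rot: [179.8, 0.3, -39.9]
wrist_force: [-0.7, -0.6, -0.2]
opening: 0.0852
```

```bash
python3 go.py .557 .0256 .086 -40
```

```text
t 2.2 pos [0.5554 0.0231 0.0852] rot [179.83   0.29 -39.95] q [ 2.400e+00  6.000e+00 -6.200e+00  7.810e+01  1.000e-01  1.323e+02] F [-0.7 -0.6 -0.2] open 0.0852
shift [-0.02 -0.12 -0.03] roll 0.01
```

Request:
arm_command --increments '[[[0, -0.12, -0.03], 0], [[0, -0.12, -0.03], 0]]'

```text
time: 2.4
ee_pos: [0.5577, 0.025, 0.087]
tcp_rot: [179.9, 0.2, -40.0]
wrist_force: [-0.3, -0.4, 0.8]
opening: 0.0857
```

Request:
arm_command --increments '[[[0, 0, 0], 0], [[0, 0, 0], 0], [[0, 0, 0], 0], [[0, 0, 0], 0], [[0, 0, 0], 0]]' --claw 1 --force 60

```text
time: 2.9
ee_pos: [0.5581, 0.025, 0.0878]
tcp_rot: [179.9, 0.2, -40.0]
wrist_force: [-0.6, -0.5, 4.8]
opening: 0.0342
```

Request:
arm_command --increments '[[[0, 0, 0], 0], [[0, 0, 0], 0], [[0, 0, 0], 0]]'

```text
time: 3.2
ee_pos: [0.5581, 0.025, 0.0878]
tcp_rot: [179.9, 0.2, -40.0]
wrist_force: [-0.3, -0.2, 2.3]
opening: 0.0346
```

```bash
python3 go.py .557 .0256 .1 -40
```

```text
t 3.2 pos [0.5581 0.025  0.0878] rot [ 1.799e+02  1.700e-01 -3.998e+01] q [  2.5   6.1  -5.7  78.3   0.  132.5] F [-0.3 -0.2  2.3] open 0.0346
shift [-0.05  0.01 -0.49] roll 0.0
```

Request:
arm_command --increments '[[[0, 0, -0.15], 0], [[0, 0, -0.3], 0], [[0, 0, -0.45], 0], [[0, 0, -0.58], 0], [[0, 0, -0.58], 0]]'

```text
time: 3.7
ee_pos: [0.5579, 0.025, 0.1023]
tcp_rot: [179.9, 0.2, -40.0]
wrist_force: [1.5, -1.7, -10.3]
opening: 0.0343
```

```bash
python3 go.py .557 .0256 .102 35; python3 - <<'E'
from workcell import camera
import cv2
for n in("scene",):
    c=camera(n);f=c["frame"][:,:,::-1]
    x,y=(150,180)
    cv2.imwrite(f"pics/{n}2.png",cv2.resize(f[y:y+120,x:x+160],(720,540),interpolation=cv2.INTER_CUBIC))
E
```

```text
t 3.7 pos [0.5579 0.025  0.1023] rot [179.87   0.2  -39.98] q [  2.5   5.9  -4.4  79.9   0.  132.5] F [  1.5  -1.7 -10.3] open 0.0343
shift [-0.04  0.    0.01] roll -12.5
```

View pics/scene2.png

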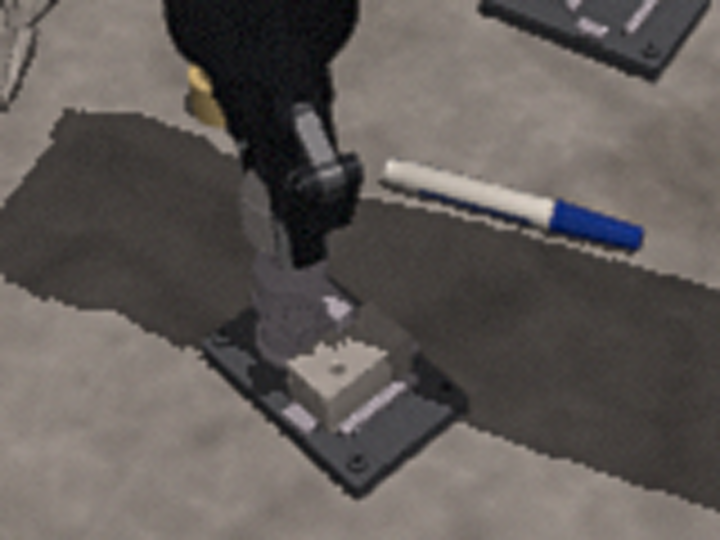

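The collar is up about 14 mm, and the -10 N on the wrist matches the spring. Next I turn it counter-clockwise in stages.

Request:
arm_command --increments '[[[0, 0, 0], -0.7], [[0, 0, 0], -1.5], [[0, 0, 0], -2.3], [[0, 0, 0], -3.1], [[0, 0, 0], -3.9]]'

```text
time: 4.25
ee_pos: [0.5578, 0.0249, 0.1017]
tcp_rot: [180.0, 0.3, -16.4]
wrist_force: [3.4, -0.1, -10.8]
opening: 0.0342
```

```bash
python3 go.py .558 .025 .102 35;python3 -c "
from workcell import get_obs;print(get_obs()['torque'])"
```

```text
t 4.25 pos [0.5578 0.0249 0.1017] rot [179.96   0.25 -16.39] q [  2.5   5.9  -4.4  79.9   0.  108.9] F [  3.4  -0.1 -10.8] open 0.0342
shift [ 0.   -0.01 -0.01] roll -8.57
[-0.26031224 -0.81898289 -0.00493522]
```

Request:
arm_command --increments '[[[0, 0, 0], -0.8], [[0, 0, 0], -1.6], [[0, 0, 0], -2.5], [[0, 0, 0], -3.4], [[0, 0, -0.02], -4.3]]'

```text
time: 4.75
ee_pos: [0.5578, 0.025, 0.1019]
tcp_rot: [-179.9, 0.3, 9.6]
wrist_force: [3.3, -1.0, -11.4]
opening: 0.0345
```

Request:
arm_command --increments '[[[0, 0, 0], -0.9], [[0, 0, 0], -1.8], [[0, 0, 0], -2.7], [[0, 0, 0], -3.5], [[0, 0, 0], -4.0]]'

```text
time: 5.25
ee_pos: [0.5577, 0.025, 0.1016]
tcp_rot: [-179.8, 0.2, 33.8]
wrist_force: [2.5, -0.1, -10.5]
opening: 0.0344
```

```bash
python3 go.py .558 .025 .102 37;python3 - <<'E'
from workcell import camera,get_obs
import cv2
print(get_obs()['torque'])
for n in("scene",):
    c=camera(n);f=c["frame"][:,:,::-1]
    x,y=(150,180)
    cv2.imwrite(f"pics/{n}3.png",cv2.resize(f[y:y+120,x:x+160],(720,540),interpolation=cv2.INTER_CUBIC))
E
```

```text
t 5.25 pos [0.5577 0.025  0.1016] rot [-179.8     0.21   33.81] q [ 2.5  6.  -4.4 79.9  0.1 58.7] F [  2.5  -0.1 -10.5] open 0.0344
shift [ 0.01  0.01 -0.02] roll -0.53
[-0.25526323 -0.67160392 -0.00829697]
```

View pics/scene3.png

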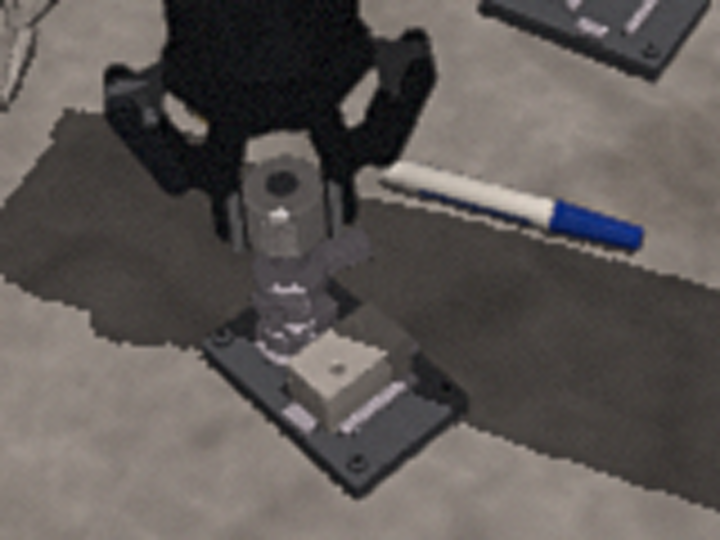

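The finger has swung clear of the block and now shows at (350,245). The turn is about 74°, so I add the last few degrees towards the stop and then let the collar down.

Request:
arm_command --increments '[[[0, 0, 0], -0.5], [[0, 0, 0], -0.9], [[0, 0, 0], -0.9]]'

```text
time: 5.6
ee_pos: [0.5577, 0.025, 0.1013]
tcp_rot: [-179.8, 0.2, 39.3]
wrist_force: [3.0, -0.7, -10.8]
opening: 0.0344
```

Request:
arm_command --increments '[[[0, 0, 0.08], 0], [[0, 0, 0.16], 0], [[0, 0, 0.23], 0], [[0, 0, 0.23], 0]]'

```text
time: 6.0
ee_pos: [0.5578, 0.025, 0.0959]
tcp_rot: [-179.8, 0.2, 39.3]
wrist_force: [1.5, -0.6, -6.3]
opening: 0.0342
```

```bash
python3 go.py .558 .025 .0955 39;python3 -c "
from workcell import get_obs;print(get_obs()['torque'])"
```

```text
t 6.0 pos [0.5578 0.025  0.0959] rot [-179.79    0.18   39.28] q [ 2.5  6.  -5.  79.3  0.1 53.3] F [ 1.5 -0.6 -6.3] open 0.0342
shift [0.01 0.01 0.02] roll 0.05
[-0.29637172 -0.55163593 -0.03171399]
```

Request:
arm_command --increments '[[[0, 0, 0.03], 0], [[0, 0, 0.04], 0]]'

```text
time: 6.2
ee_pos: [0.5578, 0.025, 0.0958]
tcp_rot: [-179.8, 0.1, 39.3]
wrist_force: [-2.0, -1.9, 2.7]
opening: 0.0342
```

Request:
arm_command --increments '[[[0, 0, 0], 0], [[0, 0, 0], 0], [[0, 0, 0], 0], [[0, 0, 0], 0], [[0, 0, 0], 0]]' --claw -1

```text
time: 6.7
ee_pos: [0.5579, 0.025, 0.0958]
tcp_rot: [-179.8, 0.1, 39.3]
wrist_force: [-0.3, 0.6, -0.0]
opening: 0.0855
```

```bash
python3 go.py .558 .025 .19 39
```

```text
t 6.7 pos [0.5579 0.025  0.0958] rot [-1.7982e+02  1.4000e-01  3.9270e+01] q [ 2.5  6.  -5.  79.2  0.1 53.3] F [-0.3  0.6 -0. ] open 0.0855
shift [-0.01 -0.01 -3.77] roll 0.05
```

The collar rests on the rim, 8 mm up, and the jaws are open. I retreat straight up and then back to clear the camera view.

Request:
arm_command --increments '[[[0, 0, -0.5], 0], [[0, 0, -1.5], 0], [[0, 0, -2.7], 0], [[0, 0, -4.0], 0], [[0, 0, -4.6], 0]]'

```text
time: 7.2
ee_pos: [0.559, 0.025, 0.215]
tcp_rot: [-180.0, -0.1, 39.3]
wrist_force: [-0.2, 0.3, -0.7]
opening: 0.0856
```

```bash
python3 go.py .40 -.2 .23 39
```

```text
t 7.2 pos [0.559 0.025 0.215] rot [-1.7996e+02 -6.0000e-02  3.9270e+01] q [ 2.5  5.8  7.9 92.1  0.1 53.3] F [-0.2  0.3 -0.7] open 0.0856
shift [-10.62   2.94  -0.61] roll 0.05
```

Request:
arm_command --increments '[[[-1.5, 0.4, -0.1], 0], [[-3.2, 0.9, -0.2], 0], [[-5.0, 1.4, -0.4], 0], [[-6.8, 1.9, -0.5], 0], [[-8.6, 2.4, -0.6], 0]]'

```text
time: 7.7
ee_pos: [0.4293, -0.1587, 0.2311]
tcp_rot: [180.0, -0.1, 39.3]
wrist_force: [1.0, -0.9, -0.6]
opening: 0.0855
```

Request:
arm_command --increments '[[[-1, 0.3, 0], 0], [[-2, 0.5, 0], 0], [[-2, 0.5, 0], 0]]'

```text
time: 8.0
ee_pos: [0.3971, -0.2018, 0.2324]
tcp_rot: [179.9, -0.1, 39.1]
wrist_force: [0.6, 0.3, 0.0]
opening: 0.0853
```

```bash
python3 - <<'E'
from workcell import get_obs,camera
from h import *
o=get_obs();print(o["time"],o["ee_pos"],o["qd"].round(2))
ims=[]
for n,boxes in(("top",[(165,150,55,85),(310,165,55,80)]),("scene",[(185,210,75,85),(250,135,65,65)])):
    c=camera(n);X=cloud(c);f=c["frame"][:,:,::-1];row=[]
    for (x,y,w,h) in boxes:
        p=X[y:y+h,x:x+w].reshape(-1,3);p=p[~np.isnan(p[:,0])]
        top=p[(p[:,2]>.102)&(p[:,2]<.125)]
        bl=p[(p[:,2]>.037)&(p[:,2]<.046)]
        if len(top): print(n,"collar",len(top),np.median(top,0),cv2.minEnclosingCircle(top[:,:2].astype(np.float32)))
        if len(bl)>10: print("block",len(bl),cv2.minAreaRect(bl[:,:2].astype(np.float32)))
        row.append(cv2.resize(f[y-5:y+76,x-20:x+88],(390,290),interpolation=cv2.INTER_CUBIC))
    ims.append(np.hstack(row))
cv2.imwrite("pics/z4.png",np.vstack(ims))
E
```

```text
8.0 [ 0.3970866  -0.20177892  0.23236169] [ 2.99  1.07  0.52 -0.64  0.86  3.37]
top collar 351 [0.55689048 0.02442917 0.11558138] ((0.5576192140579224, 0.025603920221328735), 0.018718171864748)
block 380 ((0.5409559011459351, 0.032685644924640656), (0.05003475025296211, 0.06749653816223145), 68.1556167602539)
top collar 330 [ 0.54012168 -0.25140781  0.10758961] ((0.5406593084335327, -0.25205591320991516), 0.018599892035126686)
block 20 ((0.5295276045799255, -0.24600717425346375), (0.0509294793009758, 0.023438850417733192), 31.530193328857422)
scene collar 286 [0.554506   0.0304646  0.11486673] ((0.5568714141845703, 0.026118233799934387), 0.019008610397577286)
block 370 ((0.5386760830879211, 0.031881608068943024), (0.051362257450819016, 0.06852751970291138), 62.69584274291992)
scene collar 138 [ 0.53812784 -0.24863318  0.1071346 ] ((0.5389717817306519, -0.25142258405685425), 0.01967821829020977)
block 45 ((0.5292827486991882, -0.2428673952817917), (0.05469970777630806, 0.013415047898888588), 3.5174760818481445)
```

View pics/z4.png

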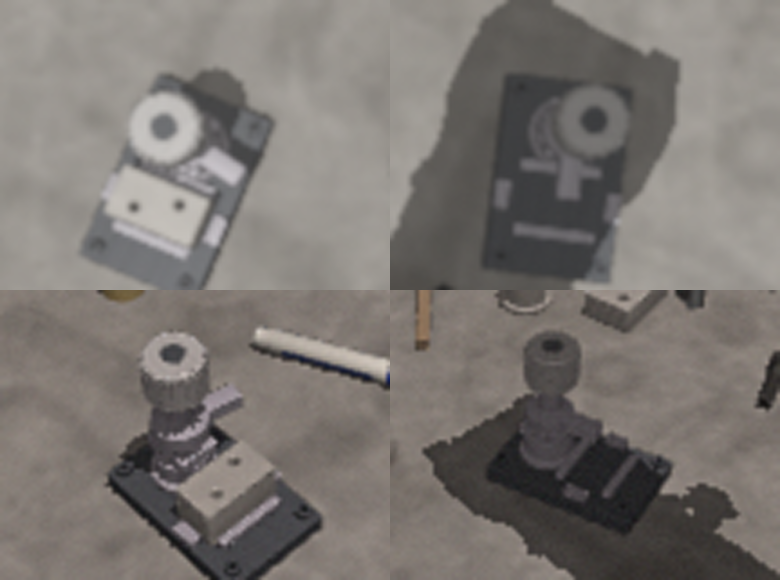

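The loaded collar stands at 115.5 mm, so it is 8 mm up. The finger is off the block (top-left panel, about 220,160), the block is where it was, and the empty fixture is unchanged. One last check measures the finger angle.

```bash
python3 - <<'E'
from workcell import get_obs,camera
from h import *
c0=np.array([.5576,.0256])
for nm,c,lo,hi in(("before",dict(np.load("top0.npz")),.050,.058),("now",camera("top"),.058,.066)):
    p=cloud(c).reshape(-1,3);r=np.linalg.norm(p[:,:2]-c0,axis=1)
    q=p[(p[:,2]>lo)&(p[:,2]<hi)&(r<.042)&(r>.022)];d=(q[:,:2]-c0).mean(0)
    print(nm,len(q),np.degrees(np.arctan2(d[1],d[0])),r[(p[:,2]>lo)&(p[:,2]<hi)&(r<.05)].max())
o=get_obs();print(o["time"],abs(o["qd"]).max(),o["wrist_force"])
E
```

```text
before 54 159.04910922531846 0.03784610887755783
now 54 -122.59100291725085 0.0382533035957611
8.15 1.027801442929868 [-0.33326941 -0.40614832 -0.09258232]
```

```bash
python3 -c "
from workcell import job_done;print(job_done())"
```

```text
the job is handed in; nothing more can be done
None
```

I unlocked and parked the collar on the loaded fixture and handed the job in at about 8.2 s, well inside the 32 s limit. I gripped it with 60 N, pulled it up about 14 mm, turned it counter-clockwise about 79°, let it down onto the rim, opened the jaws and backed away.

Last checks from the camera images, before handing in:
- **Collar:** it sits about 8 mm higher than at the start (top at 115.5 mm against 107.5 mm).
- **Finger:** it has swung about 78° (1.37 rad of 1.4) and is clear of the block. I aimed just short of the stop, so I did not confirm that it touches it.
- **Block and empty fixture:** the top camera puts both within about 0.2 mm of where they were. The scene camera shows about 2 mm of apparent block shift, probably because the finger no longer hides part of the block.
- **Robot:** the gripper is open and about 0.28 m from the collar. The wrist force reads nearly zero, so it touches nothing.

No check failed.

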